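Click the kitchen timer round to the egg mark

ROBOT

A 6-joint arm with a two-finger parallel gripper is mounted at the origin on a cart in front of the work surface, level with it; the furniture and walls round the work are solid. World frame = base frame: x ahead of the robot, y to its left, z up, the work surface at z = 0. Lengths are in m, angles in degrees, forces in N, time in s.
With the tool pointing down it reaches from about 0.25 to 0.85 m from the base axis. Payload 12.5 kg.
Tool frame: the origin (TCP) lies on the centre line of the jaws, within the pads' length; the fingertips stand 11 mm ahead of it and the grasp point (between the pads) lies 8 mm behind it (arm.tips_ahead is the distance from the TCP to the fingertips, in m); z points along the fingers, y is the line along which they close (so a half turn about z gives the same grasp; the last joint's range is limited). The gripper opens to 93 mm and grips with 3 to 60 N. Pads are 15 mm wide; open, the fingers measure 128 mm over their backs; the gripper's body (75 mm by 188 mm) begins 65 mm behind the grasp point.
Start: joints at [-69.534, 20.094, 94.641, -0, 65.266, -4.847], TCP at [0.235, -0.497, 0.23] pointing down, gripper open.
Joint ranges: [-157.81, 157.81], [-45, 120.19], [0.68, 151.7], [-89.99, 269.99], [4.06, 180], [-164.3, 164.3]. Speed limits (degrees/s): [127.2, 127.2, 159.86, 180, 180, 180].

INTERFACE

Orientations are given as [roll, pitch, yaw] about the fixed x, y, z axes, in that order (R = Rz(yaw) Ry(pitch) Rx(roll)).
In Python, from station import status, eyes, arm gives the robot as it stands.
- The arm moves only by the tool jog_arm, never from a script. Its argument "moves" is a list of rows, each an object with "travel": the shift along the tool's x, y, z in m, a list of three; "angular": the turn, a rotation vector about the tool's x, y, z in degrees, a list of three. In form: [{"travel": [tx, ty, tz], "angular": [rx, ry, rz]}, ...]. A call has 1 to 8 rows; each row shifts and turns the commanded pose from where the row before left it, along the tool's axes as they then stand; what a row does not reach is not made up. A row lasts 1/12 s, in which the tool goes at most 41.7 mm and 7.16 degrees, less where a joint would pass 70% of its speed; a pose out of reach is approached as far as the arm can. A call with a gripper value outside its range is refused whole. "hand" is the closure, from 0 (fully open) to 1 (shut), set as the call begins (left out, the last holds). The fingers move at their own pace and stop on an object; "newtons" is the grip in N (left out, the last holds). Time passes only in rows, so rows that do not move let the fingers close. It gives the time, the measured TCP pose, the force, the opening and the grip force at its end, in the units of the state.
- status.observe(): the state, without advancing time (a new reading comes with each control period).
- eyes.snapshot(name): name is "scene" or "top" or "wrist"; returns (picture, depth): 384x512x3 uint8, red, green, blue; 384x512 float32, m along the optical axis (not along the pixel's ray), 0 where there is no reading.
- eyes.camera_model(name): a dict with "camera_matrix" (3x3 intrinsics, pixels), "T" (4x4, takes a point from camera to world coordinates). Camera axes: x right, y down, z forward; pixel columns grow to the right and rows downward; lengths in m; the calibration is good to about 2 mm. A picture is of the moment at which its call begins: read the wrist's pose just before it. camera_model takes no time and is no camera call; for the wrist camera it gives the pose at the moment of the call.
- arm.hand_in(): hands the job in; it is judged then, once.
The state is a dict: "t": time; "joint_positions": joint angles; "dq": joint speeds; "tau": joint torques, N m; "tool_pos": TCP position; "ee_rot": TCP orientation; "ft_force": force on the tool from outside, world axes, zero at the start; "torque": the same for the moment, N m; "finger_gap": finger opening in m; "grip_force": force on a finger pad.
Only numpy, scipy, OpenCV 4.12 (cv2) and the standard library are available. Lean on these libraries where they do the work, as an engineer would, in place of code of your own. Each camera call takes 0.05 s, during which the arm holds its last target. There are 200 camera calls.

TASK

Set the red kitchen timer for the eggs: turn its cap clockwise, counting the clicks, until it rests in the click at the green mark (the fourth click from zero), then let go. Leave the red-lidded spice jar and the small coffee cup beside it standing where they are.

Things in the scene. Friction and masses are not known exactly. Their poses are not given: they have to be found in the camera images.
- timer_cap (a point): Centre of the round red cap (60 mm across, 29 to 53 mm above the worktop) of a wind-up timer, on its upright axis, 41 mm up. Gripped from above across the diameter at any yaw. On it a red bar 8 mm wide, 44 long, top at 59 mm, one half with a white pointer line. Turns with the cap: y along the bar to the pointer end, z up. The body is fixed on a fixed black disc, 104 mm across, 6 thick.
- timer_dial (a joint): Cap angle, rad: 0 at the disc's thick white tick, grows clockwise seen from above. Sprung clicks every 24 deg (0.419), a tick at each: 0, 0.419, 0.838, 1.257, 1.676 = broad green tick. Starts in (or slips within half a second into) click 1, 2 or 3, so 3, 2 or 1 short. About 0.1 N m turns it over a click; let go, it settles into the nearest.
- red_jar_center (a point): Centre, half-way up, of a spice jar with a red lid, 43 mm across and 99 mm tall, standing loose beside the timer; not to be moved. z up.
- cup_center (a point): Centre, half-way up, of a small white coffee cup with a teal band, 61 mm across, 86 mm over its handle, 51 mm tall, standing loose on the other side of the timer; not to be moved. z up.

How it is judged:
By the outcome, as a careful person would: the job done as asked, in the order asked, and still so for the second after the job is handed in, with the robot touching nothing.
It also fails if it takes over 32 s, if anything falls off the work surface, if the arm or the gripper's body presses on something with over 40 N, if the wrist force passes 120 N, or if a joint passes its speed limit or range.

## Working session

There is one attempt and no reset: what is moved stays moved. The work goes in short steps, Python scripts to look and compute and a tool call to move; the robot and the scene stay as the last step left them, time stands still between calls to the robot, and variables do not carry over. Pictures are saved under pics/ and viewed, at most 10 in all, crops included, and the job is handed in when it is done.

Besides the shell and the picture viewer there is one more tool, called after "Request:" by a JSON object that holds its "name" and its "arguments", one argument or row to a line. jog_arm: Moves the arm, as the interface text tells. Its arguments: {"type":"object","properties":{"moves":{"type":"array"},"hand":{"type":"number"},"newtons":{"type":"number"}},"required":["moves"]}

```bash
mkdir -p pics; python3 - <<'E'
from station import status, eyes, arm
import cv2,numpy as np
s=status.observe();print({k:np.round(v,3) for k,v in s.items()})
ims=[]
for n in("scene","top"):
    p,d=eyes.snapshot(n);m=eyes.camera_model(n);np.savez(f"{n}.npz",p=p,d=d,K=m["camera_matrix"],T=m["T"])
    print(n,np.round(m["T"],3).tolist(),np.round(m["camera_matrix"][0],1));ims.append(p[...,::-1])
cv2.imwrite("pics/a.png",cv2.resize(np.vstack(ims),None,fx=.78,fy=.78))
E
```

```text
{'t': np.float64(0.0), 'joint_positions': array([-6.9535e+01,  2.0125e+01,  9.4677e+01, -1.0000e-03,  6.5266e+01,
       -4.8500e+00]), 'dq': array([ 0.06 ,  0.128,  0.036,  0.018, -0.037,  0.043]), 'tau': array([-1.0000e-03, -4.9732e+01, -2.8526e+01,  7.0000e-02,  2.6000e-02,
       -0.0000e+00]), 'tool_pos': array([ 0.235, -0.497,  0.229]), 'ee_rot': array([-1.79932e+02, -5.00000e-03,  2.53150e+01]), 'ft_force': array([-0.12 , -0.485,  0.637]), 'torque': array([ 0.019, -0.018, -0.065]), 'grip_force': np.float64(0.0), 'finger_gap': np.float64(0.093)}
scene [[-0.84, -0.369, 0.398, 0.179], [-0.543, 0.582, -0.606, 0.501], [-0.008, -0.725, -0.689, 0.651], [0.0, 0.0, 0.0, 1.0]] [362.8   0.  258.7]
top [[0.02, -0.996, 0.084, 0.432], [-1.0, -0.019, 0.006, 0.01], [-0.004, -0.084, -0.996, 0.962], [0.0, 0.0, 0.0, 1.0]] [396.1   0.  252.8]
```

View pics/a.png

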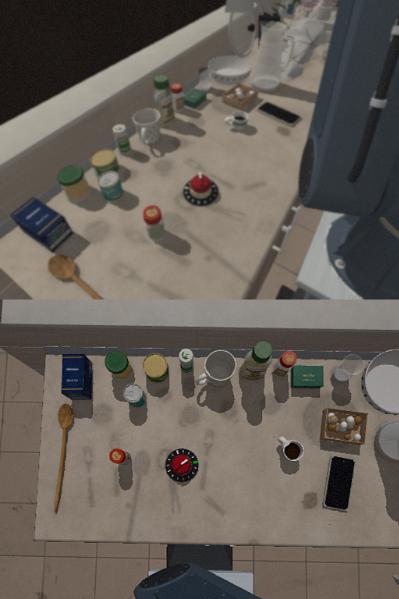

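The timer is at about (233,212) in the full-size top picture, the jar at (151,200) and the cup at (373,193). Next I'll measure them and enlarge the dial.

```bash
cat > h.py <<'E'
import numpy as np,cv2
def load(n):
    z=np.load(n+".npz");return z["p"],z["d"],z["K"],z["T"]
def ray(K,T,uv,z):
    r=T[:3,:3]@np.linalg.inv(K)@np.array([uv[0],uv[1],1.]);return T[:3,3]+r*(z-T[2,3])/r[2]
def proj(K,T,P):
    c=T[:3,:3].T@(np.array(P)-T[:3,3]);q=K@c;return q[:2]/q[2]
E
python3 - <<'E'
from h import *
p,d,K,T=load("top")
hsv=cv2.cvtColor(p,cv2.COLOR_RGB2HSV)
red=(((hsv[...,0]<8)|(hsv[...,0]>172))&(hsv[...,1]>140)&(hsv[...,2]>60)).astype(np.uint8)
n,l,st,c=cv2.connectedComponentsWithStats(red)
for i in range(1,n):
    if st[i,4]>60:
        u,v=c[i];print(st[i],c[i].round(1),"z.053",ray(K,T,c[i],.053).round(4),"z.099",ray(K,T,c[i],.099).round(4))
# disc: black
blk=(hsv[...,2]<60).astype(np.uint8);blk[:, :190]=0;blk[:,280:]=0;blk[:165]=0;blk[260:]=0
blk=cv2.morphologyEx(blk,cv2.MORPH_CLOSE,np.ones((5,5)))
k=max(cv2.findContours(blk,0,1)[0],key=cv2.contourArea);e=cv2.fitEllipse(cv2.convexHull(k));print(e,ray(K,T,e[0],.006).round(4))
print("cup",ray(K,T,(373,193),.051).round(3))
cv2.imwrite("pics/b.png",cv2.resize(p[180:244,198:268,::-1],None,fx=8,fy=8,interpolation=cv2.INTER_CUBIC))
E
```

```text
[359  66  22  20 181] [369.3  75.3] z.053 [ 0.7987 -0.2535  0.053 ] z.099 [ 0.7801 -0.2401  0.099 ]
[140 191  21  19 184] [150.5 199.8] z.053 [0.4942 0.2513 0.053 ] z.099 [0.4911 0.2391 0.099 ]
[220 199  25  24 405] [231.5 210.2] z.053 [0.4737 0.0639 0.053 ] z.099 [0.4717 0.0612 0.099 ]
((232.79136657714844, 212.3223419189453), (42.34058380126953, 42.914398193359375), 19.11310577392578) [0.4709 0.0636 0.006 ]
cup [ 0.52  -0.261  0.051]
```

View pics/b.png

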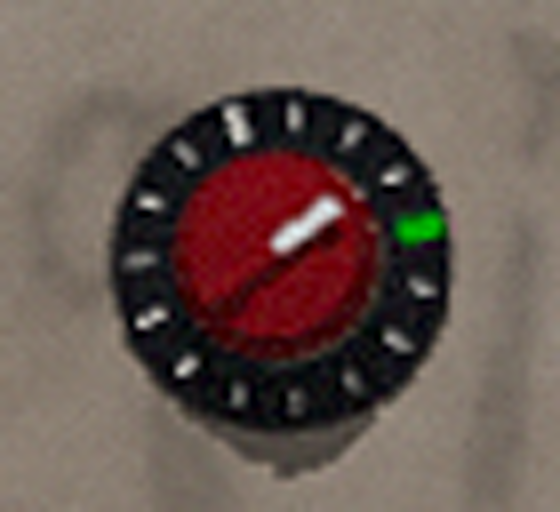

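The pointer (white line from 275,245 to 340,205 in the crop) appears to be at the third tick (395,177), one short of green (420,228). The timer is near (0.472, 0.064). It may still slip, so I'll check again after moving above it.

Request:
{"name": "jog_arm", "arguments": {
  "moves": [
    {"travel": [0.0227,-0.0203,0],"angular": [0,0,0]},
    {"travel": [0.0227,-0.0203,0],"angular": [0,0,0]},
    {"travel": [0.0227,-0.0203,0],"angular": [0,0,0]},
    {"travel": [0.0227,-0.0203,0],"angular": [0,0,0]},
    {"travel": [0.0227,-0.0203,0],"angular": [0,0,0]},
    {"travel": [0.0227,-0.0203,0],"angular": [0,0,0]},
    {"travel": [0.0227,-0.0203,0],"angular": [0,0,0]},
    {"travel": [0.0227,-0.0203,0],"angular": [0,0,0]}
  ]
}}

```text
t: 0.77
tool_pos: [0.3301, -0.2712, 0.2295]
ee_rot: [-180.0, 0.0, 25.3]
ft_force: [-0.2, -0.1, 0.4]
finger_gap: 0.0931
grip_force: 0.0
```

Request:
{"name": "jog_arm", "arguments": {
  "moves": [
    {"travel": [0.0227,-0.0203,0],"angular": [0,0,0]},
    {"travel": [0.0227,-0.0203,0],"angular": [0,0,0]},
    {"travel": [0.0227,-0.0203,0],"angular": [0,0,0]},
    {"travel": [0.0227,-0.0203,0],"angular": [0,0,0]},
    {"travel": [0.0227,-0.0203,0],"angular": [0,0,0]},
    {"travel": [0.0227,-0.0203,0],"angular": [0,0,0]},
    {"travel": [0.0227,-0.0203,0],"angular": [0,0,0]},
    {"travel": [0.0227,-0.0203,0],"angular": [0,0,0]}
  ]
}}

```text
t: 1.43
tool_pos: [0.4248, -0.0467, 0.2296]
ee_rot: [-180.0, 0.0, 25.3]
ft_force: [0.2, 0.2, 0.3]
finger_gap: 0.0928
grip_force: 0.0
```

Request:
{"name": "jog_arm", "arguments": {
  "moves": [
    {"travel": [0.0227,-0.0203,0],"angular": [0,0,0]},
    {"travel": [0.0227,-0.0203,0],"angular": [0,0,0]},
    {"travel": [0.0227,-0.0203,0],"angular": [0,0,0]},
    {"travel": [0.0227,-0.0203,0],"angular": [0,0,0]},
    {"travel": [0,0,0],"angular": [0,0,0]},
    {"travel": [0,0,0],"angular": [0,0,0]},
    {"travel": [0,0,0],"angular": [0,0,0]}
  ]
}}

```text
t: 2.02
tool_pos: [0.4716, 0.0636, 0.2293]
ee_rot: [-180.0, 0.0, 25.3]
ft_force: [-0.0, -0.3, 0.6]
finger_gap: 0.0931
grip_force: 0.0
```

```bash
python3 - <<'E'
from station import status, eyes, arm
from h import *
m=eyes.camera_model("wrist");p,d=eyes.snapshot("wrist");K,T=m["camera_matrix"],m["T"]
np.savez("w1.npz",p=p,d=d,K=K,T=T)
s=status.observe();print(s["t"],s["tool_pos"],s["ee_rot"],T[:3,3])
print(proj(K,T,[.472,.064,.053]))
cv2.imwrite("pics/c.png",p[...,::-1])
E
```

```text
2.0667 [0.47156009 0.06323672 0.22945207] [-1.79995089e+02  3.92444665e-02  2.52837683e+01] [0.53078579 0.09060915 0.38399171]
[256.90573985 173.43341767]
```

View pics/c.png

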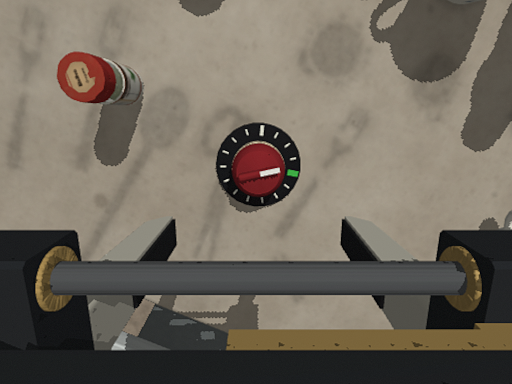

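The wrist view shows the dial at (258,165), the green tick at (293,173), the thick white tick at (262,130) and the pointer running from about (260,174) to (280,171). I'll calculate the angles at the correct heights, using the top view as well.

```bash
cat >> h.py <<'E'
def dial(p,K,T,c0=(.472,.064)):
    # disc-centre, tick angles, cap centre and pointer angle, from one view
    hsv=cv2.cvtColor(p,cv2.COLOR_RGB2HSV).astype(int);h,s,v=hsv[...,0],hsv[...,1],hsv[...,2]
    H,W=v.shape;U,V=np.meshgrid(np.arange(W),np.arange(H))
    def plane(z):
        r=np.stack([U,V,np.ones_like(U)],-1)@np.linalg.inv(K).T@T[:3,:3].T
        q=T[:3,3]+r*((z-T[2,3])/r[...,2])[...,None];return q[...,:2]
    q=plane(.006);near=np.hypot(*(q-c0).transpose(2,0,1))<.065
    blk=(near&(v<60)).astype(np.uint8);blk=cv2.morphologyEx(blk,cv2.MORPH_CLOSE,np.ones((3,3)))
    pts=q[blk>0].astype(np.float32);hull=cv2.convexHull(pts*1000)
    (cx,cy),(a,b),_=cv2.fitEllipse(hull);c=np.array([cx,cy])/1000
    print("disc",c.round(4),a,b)
    ang=lambda P,c:np.degrees(np.arctan2(-(P[...,1]-c[1]),P[...,0]-c[0])) # clockwise from +x
    r=np.hypot(*(q-c).transpose(2,0,1))
    g=(r<.055)&(h>45)&(h<80)&(s>120)&(v>80);gm=q[g].mean(0);print("green",ang(gm,c),np.hypot(*(gm-c)))
    w=((r<.052)&(r>.034)&(v>120)&(s<60)).astype(np.uint8)
    n,l,st,_=cv2.connectedComponentsWithStats(w)
    for i in range(1,n):
        if st[i,4]>3:print("  tick",st[i,4],ang(q[l==i].mean(0),c).round(1))
    q2=plane(.053);rr=np.hypot(*(q2-c).transpose(2,0,1))
    red=(((h<8)|(h>172))&(s>140)&(v>60)&(rr<.04))
    print("red centroid z53",q2[red].mean(0).round(4))
    q3=plane(.0592);r3=np.hypot(*(q3-c).transpose(2,0,1))
    m=((r3<.026)&(v>120)&(s<110)).astype(np.uint8)
    n,l,st,_=cv2.connectedComponentsWithStats(m);i=1+st[1:,4].argmax();P=q3[l==i]
    f=cv2.fitLine(P.astype(np.float32),2,0,1e-3,1e-3).ravel()
    print("pointer",len(P),P.mean(0).round(4),"ang centre",ang(P.mean(0),c).round(1),"line",np.degrees(np.arctan2(-f[1],f[0])).round(1))
    return c
E
python3 - <<'E'
from h import *
for n in("top","w1"):
    p,d,K,T=load(n);print(n);dial(p,K,T)
E
```

```text
top
disc [0.4712 0.0637] 101.6983871459961 103.22368621826172
green 75.44684252847546 0.04301460140244704
  tick 10 -19.6
  tick 4 -115.3
red centroid z53 [0.4734 0.0638]
pointer 32 [0.4801 0.0538] ang centre 48.0 line 52.0
w1
disc [0.4726 0.0635] 102.01150512695312 102.57485961914062
green 76.30254664910235 0.04326286761538834
  tick 42 -19.1
  tick 14 -43.0
  tick 14 4.5
  tick 11 -67.3
  tick 12 28.6
  tick 13 -91.2
  tick 13 52.5
  tick 6 -113.6
  tick 15 -115.6
  tick 11 -139.8
  tick 12 100.1
  tick 11 123.7
red centroid z53 [0.4769 0.0657]
pointer 121 [0.4806 0.0533] ang centre 52.2 line 52.6
```

Both views agree: the pointer is at 52.5°, which is click 3, and green is at 76.4°. That leaves one click of 24°. The TCP is within 1 mm of the axis, so I'll descend and grip.

Request:
{"name": "jog_arm", "arguments": {
  "moves": [
    {"travel": [0.0003,0,0.028],"angular": [0,0,0]},
    {"travel": [0.0003,0,0.028],"angular": [0,0,0]},
    {"travel": [0,0,0.028],"angular": [0,0,0]},
    {"travel": [0,0,0.028],"angular": [0,0,0]},
    {"travel": [0,0,0.028],"angular": [0,0,0]},
    {"travel": [0,0,0.024],"angular": [0,0,0]},
    {"travel": [0,0,0.018],"angular": [0,0,0]},
    {"travel": [0,0,0.012],"angular": [0,0,0]}
  ]
}}

```text
t: 2.73
tool_pos: [0.4715, 0.063, 0.034]
ee_rot: [-180.0, 0.1, 25.2]
ft_force: [0.0, -0.4, 0.6]
finger_gap: 0.0926
grip_force: 0.0
```

Request:
{"name": "jog_arm", "arguments": {
  "moves": [
    {"travel": [0,0,0],"angular": [0,0,0]},
    {"travel": [0,0,0],"angular": [0,0,0]},
    {"travel": [0,0,0],"angular": [0,0,0]},
    {"travel": [0,0,0],"angular": [0,0,0]},
    {"travel": [0,0,0],"angular": [0,0,0]},
    {"travel": [0,0,0],"angular": [0,0,0]},
    {"travel": [0,0,0],"angular": [0,0,0]},
    {"travel": [0,0,0],"angular": [0,0,0]}
  ],
  "hand": 0.7,
  "newtons": 15
}}

```text
t: 3.4
tool_pos: [0.4728, 0.0644, 0.0363]
ee_rot: [180.0, -0.1, 25.3]
ft_force: [-1.8, 2.5, 7.9]
finger_gap: 0.061
grip_force: 15.0
```

Request:
{"name": "jog_arm", "arguments": {
  "moves": [
    {"travel": [0,0,0],"angular": [0,0,3]},
    {"travel": [0,0,0],"angular": [0,0,3]},
    {"travel": [0,0,0],"angular": [0,0,3]},
    {"travel": [0,0,0],"angular": [0,0,3]},
    {"travel": [0,0,0],"angular": [0,0,3]},
    {"travel": [0,0,0],"angular": [0,0,3]},
    {"travel": [0,0,0],"angular": [0,0,3]},
    {"travel": [0,0,0],"angular": [0,0,3]}
  ]
}}

```text
t: 4.07
tool_pos: [0.4728, 0.0645, 0.0363]
ee_rot: [180.0, -0.1, 1.2]
ft_force: [-0.4, 2.5, 6.7]
finger_gap: 0.0609
grip_force: 15.0
```

Request:
{"name": "jog_arm", "arguments": {
  "moves": [
    {"travel": [0,0,0],"angular": [0,0,0]},
    {"travel": [0,0,0],"angular": [0,0,0]},
    {"travel": [0,0,0],"angular": [0,0,0]}
  ]
}}

```text
t: 4.32
tool_pos: [0.4729, 0.0645, 0.0363]
ee_rot: [-180.0, -0.1, 1.3]
ft_force: [-1.4, 2.0, 5.3]
finger_gap: 0.0611
grip_force: 15.0
```

```bash
python3 - <<'E'
from station import status, eyes, arm
from h import *
s=status.observe();print(s["t"],s["tool_pos"],s["ee_rot"],s["torque"],s["ft_force"])
m=eyes.camera_model("wrist");p,d=eyes.snapshot("wrist");K,T=m["camera_matrix"],m["T"]
np.savez("w2.npz",p=p,d=d,K=K,T=T)
u,v=proj(K,T,[.472,.0636,.05]).astype(int);print(u,v)
cv2.imwrite("pics/d.png",cv2.resize(p[max(v-110,0):v+110,max(u-130,0):u+130,::-1],None,fx=2.5,fy=2.5))
E
```

```text
4.3167 [0.47291659 0.0644865  0.03628528] [-1.79976935e+02 -6.47576264e-02  1.28178691e+00] [ 0.41648657  0.18662261 -0.32264503] [-1.41281135  2.01493241  5.26729024]
257 252
```

View pics/d.png

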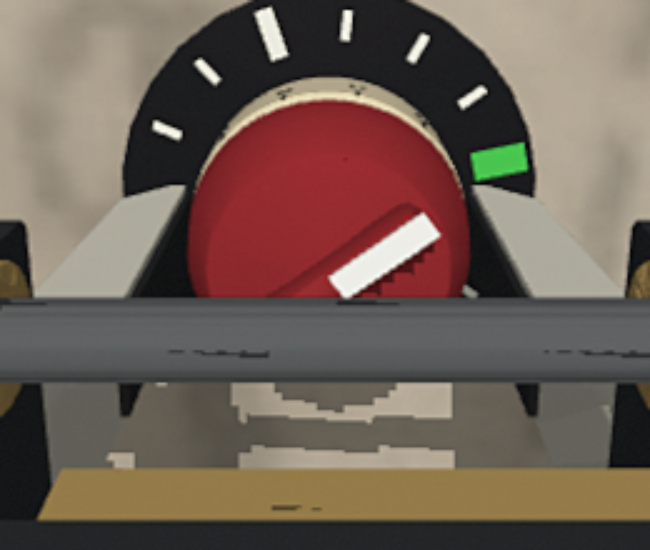

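The pointer, at (340,285)→(430,225) in the crop, may have lagged behind the hand. I'll measure its angle.

```bash
python3 - <<'E'
from h import *
p,d,K,T=load("w2");dial(p,K,T)
E
```

```text
disc [0.4673 0.0632] 105.83734130859375 114.69285583496094
green 69.48626706865666 0.04447809839167569
  tick 54 3.7
  tick 124 -17.6
  tick 51 25.2
  tick 50 -39.2
  tick 168 -1.1
  tick 51 47.0
  tick 51 -61.3
  tick 484 -92.2
  tick 496 89.9
  tick 13 118.0
  tick 43 -161.4
  tick 21 156.9
red centroid z53 [0.4873 0.0647]
pointer 783 [0.4503 0.0614] ang centre 173.9 line 88.3
```

```bash
python3 - <<'E'
from h import *
p,d,K,T=load("w2")
f=lambda x,y,z=.0592:ray(K,T,(127+x/2.5,142+y/2.5),z)[:2]
a,b=f(343,288),f(427,225);g=b-a;print(a,b,np.hypot(*g),np.degrees(np.arctan2(-g[1],g[0])))
gm=f(500,162,.006)-[.4722,.0636];print("green",np.degrees(np.arctan2(-gm[1],gm[0])),np.hypot(*gm))
E
```

```text
[0.4738954  0.06060524] [0.48647007 0.04587765] 0.01936553840391346 49.50872026585182
green 76.34831171030372 0.04373538473428664
```

The pointer is still near 50°, click 3, so the pads slid round the cap at 15 N. I'll grip harder and turn again.

Request:
{"name": "jog_arm", "arguments": {
  "moves": [
    {"travel": [0,0,0],"angular": [0,0,0]},
    {"travel": [0,0,0],"angular": [0,0,0]},
    {"travel": [0,0,0],"angular": [0,0,0]},
    {"travel": [0,0,0],"angular": [0,0,0]}
  ],
  "hand": 1.0,
  "newtons": 45
}}

```text
t: 4.7
tool_pos: [0.4729, 0.0645, 0.0363]
ee_rot: [-180.0, -0.1, 1.3]
ft_force: [-1.3, 2.7, 6.2]
finger_gap: 0.06
grip_force: 45.0
```

Request:
{"name": "jog_arm", "arguments": {
  "moves": [
    {"travel": [0,0,0],"angular": [0,0,2]},
    {"travel": [0,0,0],"angular": [0,0,2]},
    {"travel": [0,0,0],"angular": [0,0,2]},
    {"travel": [0,0,0],"angular": [0,0,2]},
    {"travel": [0,0,0],"angular": [0,0,0]},
    {"travel": [0,0,0],"angular": [0,0,0]}
  ]
}}

```text
t: 5.2
tool_pos: [0.4711, 0.0647, 0.0363]
ee_rot: [-180.0, 0.2, -6.7]
ft_force: [-10.3, 3.7, 17.2]
finger_gap: 0.0599
grip_force: 45.0
```

```bash
cat >> h.py <<'E'
def look(name):
    from station import status, eyes
    s=status.observe();print(s["t"],s["tool_pos"].round(4) if hasattr(s["tool_pos"],"round") else s["tool_pos"],s["ee_rot"],s["torque"],s["ft_force"])
    m=eyes.camera_model("wrist");p,d=eyes.snapshot("wrist");K,T=m["camera_matrix"],m["T"]
    np.savez(name+".npz",p=p,d=d,K=K,T=T)
    pointer(p,K,T)
    return p,K,T
def pointer(p,K,T,c=(.4722,.0636)):
    hsv=cv2.cvtColor(p,cv2.COLOR_RGB2HSV).astype(int);s,v=hsv[...,1],hsv[...,2]
    m=((v>170)&(s<60)).astype(np.uint8);n,l,st,_=cv2.connectedComponentsWithStats(m)
    for i in range(1,n):
        if not 30<st[i,4]<900: continue
        P=np.array([ray(K,T,(x,y),.0592)[:2] for y,x in np.argwhere(l==i)])-c
        if np.hypot(*P.T).max()<.027:
            f=cv2.fitLine(P.astype(np.float32),2,0,1e-3,1e-3).ravel();a=P.mean(0)
            print("pointer px",len(P),"line",np.degrees(np.arctan2(-f[1],f[0])),"centre",np.degrees(np.arctan2(-a[1],a[0])),a)
E
python3 -c "
from h import *
for n in('w1','w2'):
    p,d,K,T=load(n);pointer(p,K,T)
look('w3')"
```

```text
pointer px 98 line 52.66787 centre 50.467739386803345 [ 0.0084538  -0.01024352]
pointer px 554 line 52.34823 centre 50.541194241328554 [ 0.00836891 -0.01016718]
5.2 [0.4711 0.0647 0.0363] [-179.99053317    0.18142436   -6.73354098] [ 0.70284682  1.95326515 -0.41732077] [-10.28699622   3.68722474  17.17117921]
pointer px 564 line 52.463097 centre 50.594308646328365 [ 0.00834739 -0.01016022]
```

It's still at 52.5° even at 45 N, with an upward force on the tool. The tips are at 25 mm, below the cap's lower edge at 29 mm, so the pads are probably gripping the fixed body. I'll release, rise so the tips clear 29 mm, and regrip.

Request:
{"name": "jog_arm", "arguments": {
  "moves": [
    {"travel": [0,0,0],"angular": [0,0,0]},
    {"travel": [0,0,0],"angular": [0,0,0]},
    {"travel": [0,0,0],"angular": [0,0,0]},
    {"travel": [0,0,0],"angular": [0,0,0]},
    {"travel": [0,0,-0.005],"angular": [0,0,0]},
    {"travel": [0,0,-0.005],"angular": [0,0,0]},
    {"travel": [0,0,0],"angular": [0,0,0]}
  ],
  "hand": 0.0
}}

```text
t: 5.83
tool_pos: [0.4731, 0.0642, 0.0466]
ee_rot: [-180.0, -0.1, -6.7]
ft_force: [0.6, 0.6, 0.0]
finger_gap: 0.0925
grip_force: 0.0
```

Request:
{"name": "jog_arm", "arguments": {
  "moves": [
    {"travel": [0,0,0],"angular": [0,0,-5]},
    {"travel": [0,0,0],"angular": [0,0,-5]},
    {"travel": [0,0,0],"angular": [0,0,-5]},
    {"travel": [0,0,0],"angular": [0,0,-5]},
    {"travel": [0,0,0],"angular": [0,0,-5]},
    {"travel": [0,0,0],"angular": [0,0,-5]},
    {"travel": [0,0,0],"angular": [0,0,0]},
    {"travel": [0,0,0],"angular": [0,0,0]}
  ]
}}

```text
t: 6.5
tool_pos: [0.4726, 0.0642, 0.0458]
ee_rot: [180.0, -0.0, 23.2]
ft_force: [-0.1, 0.6, -0.3]
finger_gap: 0.0928
grip_force: 0.0
```

```bash
python3 -c "
from h import *
look('w4')"
```

```text
6.5 [0.4726 0.0642 0.0458] [ 1.79995072e+02 -1.71145199e-02  2.31579646e+01] [ 0.01674614 -0.04228674 -0.05718144] [-0.05546084  0.57091699 -0.30356914]
pointer px 472 line 52.429794 centre 50.71743956794602 [ 0.00826695 -0.01010651]
```

Request:
{"name": "jog_arm", "arguments": {
  "moves": [
    {"travel": [0,0,0],"angular": [0,0,0]},
    {"travel": [0,0,0],"angular": [0,0,0]},
    {"travel": [0,0,0],"angular": [0,0,0]},
    {"travel": [0,0,0],"angular": [0,0,0]},
    {"travel": [0,0,0],"angular": [0,0,0]},
    {"travel": [0,0,0],"angular": [0,0,0]},
    {"travel": [0,0,0],"angular": [0,0,0]},
    {"travel": [0,0,0],"angular": [0,0,0]}
  ],
  "hand": 0.7,
  "newtons": 20
}}

```text
t: 7.22
tool_pos: [0.4726, 0.0641, 0.0456]
ee_rot: [180.0, -0.0, 23.3]
ft_force: [1.8, -1.9, -1.0]
finger_gap: 0.0564
grip_force: 19.0
```

Request:
{"name": "jog_arm", "arguments": {
  "moves": [
    {"travel": [0,0,0],"angular": [0,0,4]},
    {"travel": [0,0,0],"angular": [0,0,4]},
    {"travel": [0,0,0],"angular": [0,0,0]},
    {"travel": [0,0,0],"angular": [0,0,0]}
  ]
}}

```text
t: 7.55
tool_pos: [0.4728, 0.0641, 0.0458]
ee_rot: [180.0, -0.0, 15.4]
ft_force: [0.7, -2.7, 3.3]
finger_gap: 0.0564
grip_force: 20.5
```

```bash
python3 -c "
from h import *
look('w5')"
```

```text
7.55 [0.4728 0.0641 0.0458] [ 1.79988765e+02 -3.65294240e-02  1.54247104e+01] [-0.24595095 -0.04516432  0.06225531] [ 0.65243242 -2.68077427  3.25979922]
pointer px 477 line 59.680202 centre 57.51990292281386 [ 0.00695346 -0.01092311]
```

Now the cap turns with the hand (52.4° → 59.7°). About 17° remain.

Request:
{"name": "jog_arm", "arguments": {
  "moves": [
    {"travel": [0,0,0],"angular": [0,0,3]},
    {"travel": [0,0,0],"angular": [0,0,3]},
    {"travel": [0,0,0],"angular": [0,0,3]},
    {"travel": [0,0,0],"angular": [0,0,3]},
    {"travel": [0,0,0],"angular": [0,0,3]},
    {"travel": [0,0,0],"angular": [0,0,2]},
    {"travel": [0,0,0],"angular": [0,0,0]},
    {"travel": [0,0,0],"angular": [0,0,0]}
  ]
}}

```text
t: 8.27
tool_pos: [0.4727, 0.0641, 0.0458]
ee_rot: [180.0, -0.0, -1.6]
ft_force: [1.0, -3.1, 4.8]
finger_gap: 0.0563
grip_force: 20.7
```

```bash
python3 -c "
from h import *
look('w6')"
```

```text
8.2667 [0.4727 0.0641 0.0458] [ 1.79998076e+02 -2.66472952e-02 -1.55065613e+00] [-0.26200691 -0.05489722 -0.02070521] [ 1.03370549 -3.12794233  4.75581883]
pointer px 477 line 76.65259 centre 73.74002918664841 [ 0.00359593 -0.01232908]
```

The pointer is at 76.6° and green is at 76.4°. I'll let go and retreat upward.

Request:
{"name": "jog_arm", "arguments": {
  "moves": [
    {"travel": [0,0,0],"angular": [0,0,0]},
    {"travel": [0,0,0],"angular": [0,0,0]},
    {"travel": [0,0,0],"angular": [0,0,0]},
    {"travel": [0,0,0],"angular": [0,0,0]},
    {"travel": [0,0,0],"angular": [0,0,0]},
    {"travel": [0,0,-0.01],"angular": [0,0,0]},
    {"travel": [0,0,-0.02],"angular": [0,0,0]},
    {"travel": [0,0,-0.025],"angular": [0,0,0]}
  ],
  "hand": 0.0
}}

```text
t: 8.98
tool_pos: [0.4717, 0.0642, 0.1009]
ee_rot: [180.0, 0.2, -1.7]
ft_force: [0.8, -0.1, -0.6]
finger_gap: 0.0929
grip_force: 0.0
```

Request:
{"name": "jog_arm", "arguments": {
  "moves": [
    {"travel": [0,0,-0.025],"angular": [0,0,0]},
    {"travel": [0,0,-0.025],"angular": [0,0,0]},
    {"travel": [0,0,-0.025],"angular": [0,0,0]},
    {"travel": [0,0,-0.025],"angular": [0,0,0]},
    {"travel": [0,0,-0.02],"angular": [0,0,0]},
    {"travel": [0,0,0],"angular": [0,0,0]},
    {"travel": [0,0,0],"angular": [0,0,0]},
    {"travel": [0,0,0],"angular": [0,0,0]}
  ]
}}

```text
t: 9.65
tool_pos: [0.472, 0.0642, 0.22]
ee_rot: [180.0, 0.1, -1.7]
ft_force: [-0.3, -0.1, 0.1]
finger_gap: 0.093
grip_force: 0.0
```

```bash
python3 -c "
from h import *
p,K,T=look('w7');dial(p,K,T);cv2.imwrite('pics/e.png',p[...,::-1])"
```

```text
9.65 [0.472  0.0642 0.22  ] [ 1.79998867e+02  5.90726217e-02 -1.68161463e+00] [ 0.00594133  0.0338724  -0.0015757 ] [-0.27907875 -0.08130678  0.12558852]
pointer px 101 line 76.19057 centre 73.05813974686401 [ 0.00381343 -0.01251859]
disc [0.4727 0.0633] 102.05647277832031 102.68143463134766
green 76.29452926313031 0.04310860716760484
  tick 42 -19.7
  tick 13 4.5
  tick 14 28.6
  tick 13 -43.3
  tick 14 52.4
  tick 12 -67.3
  tick 12 -91.3
  tick 14 100.2
  tick 11 -115.6
  tick 11 124.0
  tick 12 -139.6
red centroid z53 [0.478  0.0643]
pointer 126 [0.4758 0.0511] ang centre 75.7 line 77.2
```

View pics/e.png

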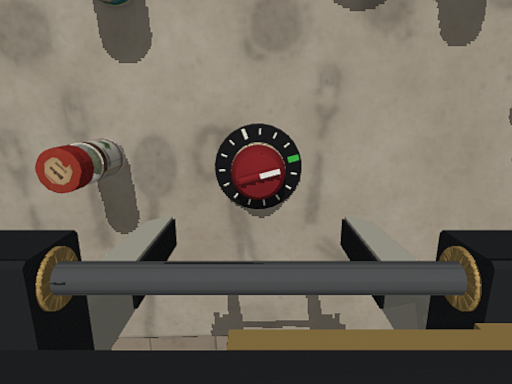

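With the gripper clear, the pointer (270,174) stays in the green click (293,159), at 76–77° against 76.3° for the green mark. The jar is still standing at (65,168).

```bash
python3 -c "
from station import arm
print(arm.hand_in())"
```

```text
the job is handed in; nothing more can be done
None
```

The timer cap now rests in the fourth click at the green mark (one click on from the third, where it started) and the gripper has let go and is clear; the first grip caught the fixed body and slid, so I regripped higher. The arm went nowhere near the jar or cup, though I only re-checked the jar by camera; I handed in after about 10 s and have no verdict back.

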